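# Free the drill battery from the bench charger and hold it

### The arm

A 6-joint arm with a two-finger parallel gripper is mounted at the origin on the work surface. World frame = base frame: x ahead of the robot, y to its left, z up, the work surface at z = 0. Lengths are in m, angles in rad, forces in N, time in s.
With the tool pointing down it reaches from about 0.375 to 0.9 m from the base axis. Payload 3.1 kg.
Tool frame: the origin (TCP) lies at the centre of the arm's flange, where the gripper is bolted on; the fingertips stand 182 mm ahead of it and the grasp point (between the pads) lies ahead of it (bot.grip_point_offset is the y of the grasp point in the tool frame, in m); y points along the fingers, z is the direction in which the jaws open and shut, and the axes are right-handed (so a half turn about y gives the same grasp; the last joint's range is limited). The gripper opens to 87 mm and grips with 3 to 60 N. Pads are 19 mm wide; open, the fingers measure 117 mm over their backs; the gripper's body (75 mm by 190 mm) begins 51 mm behind the grasp point.
Start: joints at [-1.474, 0.527, 1.433, -0, 1.181, -0.178], TCP at [0.17, -0.602, 0.405] pointing down, gripper open.
Joint ranges: [-3.08, 3.08], [-0.75, 2.2], [0.22, 2.44], [-1.43, 4.57], [0, 2.65], [-2.85, 2.85]. Speed limits (rad/s): [2.79, 2.79, 3.14, 3.14, 3.14, 3.14].

### API

Orientations are given as a unit quaternion [x, y, z, w].
In Python, from cell import bot gives the robot as it stands.
- The arm moves only by the tool arm_command, never from a script. Its argument "deltas" is a list of rows, each a list of 3 entries, a list of its own where there are three numbers: the finger opening in cm, from 0 to 8.7, then the shift along the world's x, y, z in cm, then the turn about the world's z in degrees. A call has 1 to 12 rows; each row is the pose to reach, as a shift and turn from the pose commanded when the call began; what a row does not reach only later rows make up. A row lasts 1/10 s, in which the tool goes at most 50 mm and 8.59 degrees, less where a joint would pass 70% of its speed; a pose out of reach is approached as far as the arm can. A call with a gripper value outside its range is refused whole. The fingers move at their own pace and stop on an object; "squeeze" is the grip in N (left out, the last holds). Time passes only in rows, so rows that repeat a pose let the fingers close. It gives the time, the measured TCP pose, the force and the opening at its end, in the units of the state.
- bot.observe(): the state, without advancing time (a new reading comes with each control period).
- bot.read_camera(name): name is "scene" or "top" or "wrist"; returns the picture (420x560x3 uint8, red, green, blue); there is no depth.
- bot.get_calibration(name): a dict with "fx", "fy", "cx", "cy" (pixels), "extrinsics" (4x4, takes a point from camera to world coordinates). Camera axes: x right, y down, z forward; pixel columns grow to the right and rows downward; lengths in m; the calibration is good to about 2 mm. A picture is of the moment at which its call begins: read the wrist's pose just before it. get_calibration takes no time and is no camera call; for the wrist camera it gives the pose at the moment of the call.
- bot.sign_off(): hands the job in, once; it reports no verdict.
The state is a dict: "t": time; "q": joint angles; "qd": joint speeds; "tau": joint torques, N m; "tcp_pos": TCP position; "tcp_rot": TCP orientation; "contact_force": force on the tool from outside, world axes, zero at the start; "ft_torque": the same for the moment, N m; "width": opening from 0.0 (shut) to 1.0 (fully open).
Only numpy, scipy, OpenCV 4.12 (cv2) and the standard library are available. Lean on these libraries where they do the work, as an engineer would, in place of code of your own. Each camera call takes 0.05 s, during which the arm holds its last target.

### The job

Press the red lock lever of the bench charger down until it clicks and stays down by itself, so that the brass bolt draws back off the drill battery; then pinch the battery's two lime-green side catches together and lift the battery straight up out of the charger. Finish still holding it by the pinched catches, upright, still and at least 8 cm above its seat, touching nothing else. Leave the drill, the screwdriver and the two tuners where they lie.

Things in the scene. Friction and masses are not known exactly. Their poses are not given: they have to be found in the camera images.
- charger: Grey charging dock fixed to the bench, slab 180 x 110 x 18 mm. Origin on the bench right under the middle of the battery; z up; x points from the lever end to the battery end (slab from x = -125 to +55 mm, y = +-55 mm). Well walls (100 x 88 mm outside) reach 44 mm above the bench; the battery stands 18 mm above it. A bolt housing 74 mm high stands at x = -53 to -75 mm, 44 mm wide.
- lock_lever (a joint): Red sprung lever 58 mm long, hinged along the charger's y at x = -64 mm, 66 mm above the bench, pointing to -x. 0 = up (tip slopes up, the start), 0.36 rad = fully down and level. It resists with up to about 9 N at its pad; past about 0.3 it snaps to 0.36 and its detent keeps it; let go before 0.22 it springs back up, between it may stick: press it to its stop. It draws the brass bolt 13 mm back off the battery.
- lever_pad (a point): Centre of the ribbed top face of the lever's pad (26 x 32 mm, near the lever's free tip). The pad is about 87 mm above the bench when up and 71 mm when down, about 16 mm of travel, almost straight down.
- pack_grip (a point): Midway between the two catch pads, in the black drill battery (0.3 to 0.5 kg), 77 mm above the bench when seated. Axes parallel to the charger's; catches on the +y and -y sides. Foot 84 (x) x 44 (y) x 26 mm, body above it 62 x 44 mm; underside 59 mm below this point, top 23 mm above. 1.5 mm play in the well; it rises only with lever down and both catches in, and is clear of the well after 26 mm.
- catch_left (a joint): Lime-green sliding catch on the battery's +y side. 0 = sprung out, 0.006 m = fully in; it releases from 0.004. 2.5 N to start, 7 N fully in. Its finger pad is 26 mm wide (x) and 30 mm high, centred at the height of pack_grip; the two pads measure 60 mm outside to outside at rest, 48 mm when both are in (battery body 44 mm). The well's walls end 18 mm below the pads.
- catch_right (a joint): The same catch on the battery's -y side; 0 = out, 0.006 m = fully in.
- drill_mid (a point): Bystander: cordless drill without battery lying on its side, about 200 x 150 x 58 mm; point in its middle, 29 mm above the bench.
- driver_grip (a point): Bystander: screwdriver with orange handle, 170 mm long, lying flat; point on its handle.
- tuner_a: Bystander: chrome guitar tuner standing on its 24 x 20 mm housing, post up, 38 mm high, knob on its +x side reaching 35 mm out; origin at its underside.
- tuner_b: Bystander: a second tuner, the same.
There are look-alikes about, which are no part of the job. There is more than one size of the part that bears pack_grip; the job needs the middle-sized.

How it is judged:
On the way, in this order (a step that is already met when the one before it is completed fails the run):
1. the lever is down in its detent and the battery still sits in the charger (value of joint lock_lever above 0.25 rad and z of pack_grip in the frame of charger below 0.082 m), for 0.2 s.
2. both catches are pinched in by the fingers while the battery is still in the well (value of joint each of catch_left, catch_right above 0.004 m and contact force between pack and the fingers above 2 N and z of pack_grip in the frame of charger below 0.095 m), for 0.1 s.
At the end, for the whole second after the job is handed in: Lever still down (past 0.25 rad); battery at least 70 mm above its seat (pack_grip at least 147 mm above the bench), within 0.3 rad of upright, still (under 30 mm/s), held by the fingers (over 3 N) with both catches pushed in at least 4 mm, touching neither charger nor drill (value of joint lock_lever above 0.25 rad and value of joint each of catch_left, catch_right above 0.004 m and z of pack_grip in the frame of charger above 0.147 m and angle between pack_grip's own z axis and vertical below 0.3 rad and contact force between pack and the fingers above 3 N and contact force between pack and charger below 0.1 N and contact force between pack and drill below 0.1 N and linear speed of pack below 0.03 m/s); the arm keeps its last pose, push and grip.
It fails at once if the drill is moved more than 30 mm (distance of drill_mid from where it was at the start of the episode above 0.03 m).
It fails at once if the screwdriver is moved more than 30 mm (distance of driver_grip from where it was at the start of the episode above 0.03 m).
It fails at once if the tuner is moved more than 30 mm (distance of tuner_a from where it was at the start of the episode above 0.03 m).
It fails at once if the tuner is moved more than 30 mm (distance of tuner_b from where it was at the start of the episode above 0.03 m).
It also fails if it takes over 43 s, if anything falls off the work surface, if the arm or the gripper's body presses on something with over 40 N, if the wrist force passes 120 N, or if a joint passes its speed limit or range.

## Working session

There is one attempt and no reset: what is moved stays moved. The work goes in short steps, Python scripts to look and compute and a tool call to move; the robot and the scene stay as the last step left them, time stands still between calls to the robot, and variables do not carry over. Pictures are saved under pics/ and viewed, and the job is handed in when it is done.

Besides the shell and the picture viewer there is one more tool, called as a command line: name --argument value ..., lists and objects as JSON in quotes. arm_command: Moves the arm, as the interface text tells. Its arguments: {"type":"object","properties":{"deltas":{"type":"array","items":{"type":"array"}},"squeeze":{"type":"number"}},"required":["deltas"]}

```bash
mkdir -p pics
python3 - <<'E'
from cell import bot
import cv2,numpy as np
s=bot.observe();print(s, bot.grip_point_offset)
for n in("scene","top","wrist"):
    c=bot.get_calibration(n);print(n,c)
    im=bot.read_camera(n);cv2.imwrite(f"pics/{n}0.png",im[:,:,::-1])
E
```

```text
{'t': 0.0, 'q': array([-1.47448292e+00,  5.28505856e-01,  1.43391336e+00, -2.93788532e-05,
        1.18138459e+00, -1.78478661e-01]), 'qd': array([ 1.39081617e-03, -1.02775580e-03,  4.70306808e-04, -3.20694451e-04,
        5.66697154e-04,  8.38288584e-05]), 'tau': array([ 8.40511548e-04, -4.40040100e+01, -1.76592261e+01,  6.33564382e-02,
        5.82059263e-02, -1.63356267e-04]), 'tcp_pos': array([ 0.1695962 , -0.60119383,  0.40374329]), 'tcp_rot': array([-0.09682963,  0.70122353, -0.69966055,  0.09687465]), 'contact_force': array([-0.41937589,  0.73271096,  0.3093686 ]), 'ft_torque': array([-0.03109621, -0.0118282 ,  0.0269017 ]), 'width': 0.998997176427903} 0.1635
scene {'fx': 385.9137695449358, 'fy': 385.9137695449358, 'cx': 279.85201117638394, 'cy': 207.93264773215452, 'extrinsics': array([[-0.89588002,  0.32015708, -0.3080559 ,  0.85797191],
       [ 0.44428596,  0.64087631, -0.62600922,  0.57350877],
       [-0.00299556, -0.69769406, -0.71638957,  0.72692005],
       [ 0.        ,  0.        ,  0.        ,  1.        ]])}
top {'fx': 412.9817026891023, 'fy': 412.9817026891023, 'cx': 280.2392009698697, 'cy': 203.77490842718456, 'extrinsics': array([[ 0.01619093, -0.98589938,  0.16655409,  0.44846088],
       [-0.99946854, -0.02067189, -0.02520549,  0.05208559],
       [ 0.02829306, -0.16605747, -0.98571011,  0.88169051],
       [ 0.        ,  0.        ,  0.        ,  1.        ]])}
wrist {'fx': 362.89004121850184, 'fy': 362.89004121850184, 'cx': 271.0593245772383, 'cy': 207.1936865408093, 'extrinsics': array([[ 0.27145729, -0.92448439, -0.26765566,  0.24427608],
       [-0.9624458 , -0.2616159 , -0.07249284, -0.58089563],
       [-0.00300448,  0.27728277, -0.96078366,  0.38248591],
       [ 0.        ,  0.        ,  0.        ,  1.        ]])}
```

View pics/scene0.png

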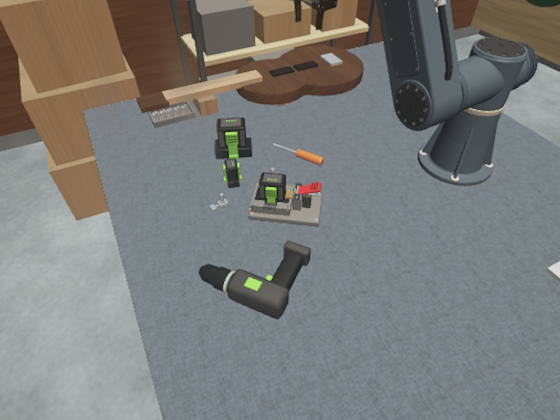

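View pics/top0.png

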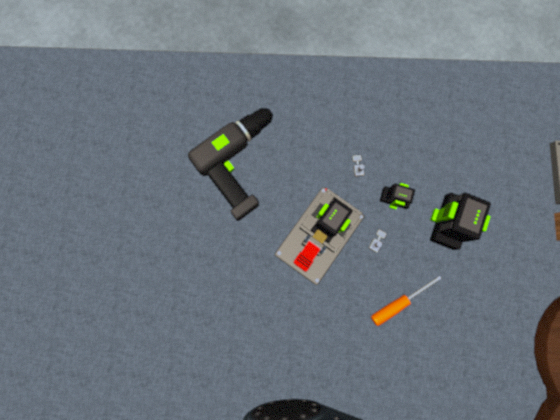

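View pics/wrist0.png

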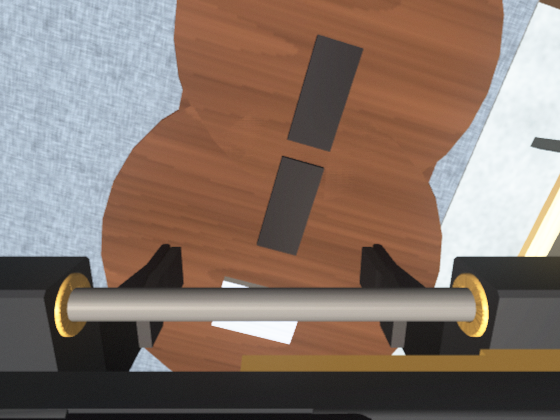

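The pictures show three batteries in the top view: middle-sized in the charger at (334,217), a small one at (398,195) and a large one at (465,217). The only red lever is at (308,257). By the description I choose the one in the charger. Next I check it in a crop and measure.

```bash
cat > h.py <<'E'
import numpy as np,cv2
def ray(c,px,z):
    E=c["extrinsics"];d=E[:3,:3]@np.array([(px[0]-c["cx"])/c["fx"],(px[1]-c["cy"])/c["fy"],1]);o=E[:3,3]
    return o+d*(z-o[2])/d[2]
def proj(c,p):
    E=c["extrinsics"];q=E[:3,:3].T@(np.array(p)-E[:3,3]);return np.array([c["fx"]*q[0]/q[2]+c["cx"],c["fy"]*q[1]/q[2]+c["cy"]])
E
python3 - <<'E'
from cell import bot
from h import *
T=cv2.imread("pics/top0.png");S=cv2.imread("pics/scene0.png")
a=cv2.resize(T[170:300,260:430],None,fx=4,fy=4,interpolation=cv2.INTER_CUBIC);cv2.imwrite("pics/tc.png",a)
a=cv2.resize(S[150:235,235:335],None,fx=7,fy=7,interpolation=cv2.INTER_CUBIC);cv2.imwrite("pics/sc.png",a)
for n,I in(("top",T),("scene",S)):
    h=cv2.cvtColor(I,cv2.COLOR_BGR2HSV)
    for nm,lo,hi in(("red",(0,200,120),(6,255,255)),("lime",(35,150,100),(50,255,255))):
        m=cv2.inRange(h,lo,hi);k,l,st,ce=cv2.connectedComponentsWithStats(m)
        for i in range(1,k):
            if st[i,4]>8: print(n,nm,st[i],ce[i].round(1))
E
```

```text
top red [294 242  25  29 361] [306.3 256.2]
top lime [211 134  19  17 176] [220.1 141.8]
top lime [224 160  10  12  69] [228.4 165.7]
top lime [399 183  10   5  30] [403.9 184.9]
top lime [393 200  12   6  46] [399.1 202.3]
top lime [431 201  27  21 257] [444.7 212.2]
top lime [316 204  13  14  76] [322.4 209.9]
top lime [390 204   7   5  26] [392.8 206.3]
top lime [331 210   6   7  12] [333.7 212.7]
top lime [474 210   7  14  37] [476.6 216.5]
top lime [482 215   8  17  71] [485.7 223. ]
top lime [340 219  10  13  66] [344.9 224.9]
```

View pics/tc.png

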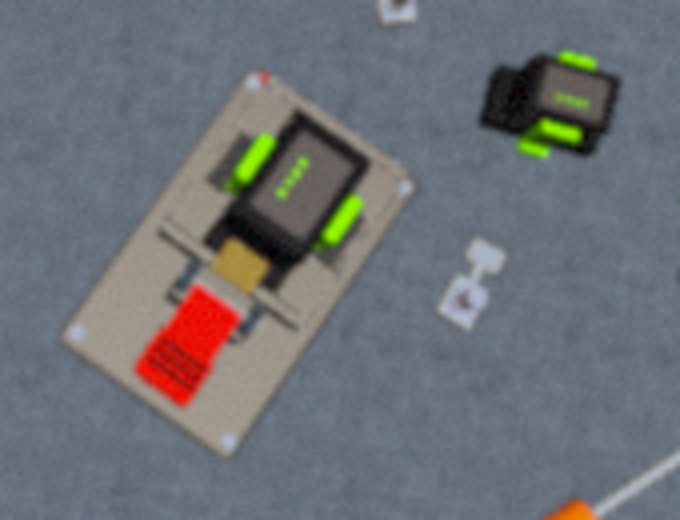

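View pics/sc.png

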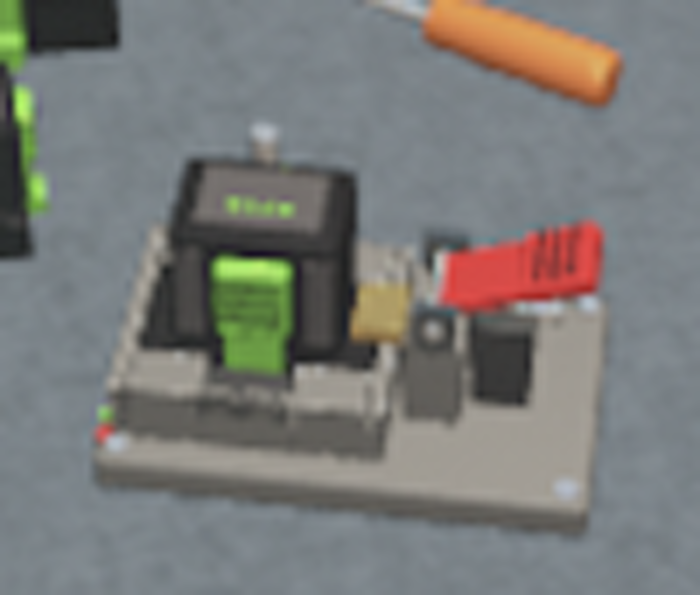

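The crops show a mid-sized battery in the charger, with lime catches at crop (255,160) and (342,222) in the top view, the brass bolt at (240,265), and the red lever pad at (178,368), tip up. Slab corners lie at crop (255,72), (412,187), (227,457) and (62,338).

Run:
```python
from cell import bot
from h import *
c=bot.get_calibration("top");cs=bot.get_calibration("scene")
f=lambda u,v,z:ray(c,(260+u/4-.375,170+v/4-.375),z)
P=[f(*p,.018) for p in((252,72),(412,187),(227,457),(62,338))]
print(np.round(P,4))
loc=np.array([[55,55],[55,-55],[-125,-55],[-125,55]])/1000.
Pw=np.array(P)[:,:2]
L=loc-loc.mean(0);W=Pw-Pw.mean(0);U,_,V=np.linalg.svd(L.T@W);R=(U@V).T
print("det",np.linalg.det(R)); t=Pw.mean(0)-R@loc.mean(0);yaw=np.arctan2(R[1,0],R[0,0])
print("origin",t,"yaw",np.degrees(yaw),"res",(Pw-(loc@R.T+t)).round(4).tolist())
print("top face centre", f(303,178,.100), "catches z~.092:",f(255,160,.088),f(342,222,.088))
print("pad crop ray z.087",f(178,368,.087), "model pad x=-.11:",R@[-.11,0]+t)
# scene checks: project catch +y pad & slab corners
g=lambda p:((proj(cs,p)-[235,150])*7+3)
for p in([55,55,18],[55,-55,18],[-125,-55,18],[-125,55,18],[0,30,77],[0,0,100],[-110,0,87]):
    p=np.array(p)/1000;w=np.r_[R@p[:2]+t,p[2]];print(p,w.round(4),g(w).round(0), ((proj(c,w)-[260,170])*4+1.5).round(0))
from scipy.spatial.transform import Rotation as Ro
print(Ro.from_quat(bot.observe()["tcp_rot"]).as_matrix().round(3))
```

```text
[[ 0.6314 -0.0602  0.018 ]
 [ 0.5709 -0.1454  0.018 ]
 [ 0.4287 -0.0471  0.018 ]
 [ 0.4881  0.0389  0.018 ]]
det 0.9999999999999996
origin [ 0.55853051 -0.07340871] yaw -34.74304639968004 res [[-0.0037, -0.0007], [-0.0014, 0.0046], [0.0042, 0.0002], [0.0009, -0.0041]]
top face centre [ 0.56261735 -0.07408211  0.1       ] catches z~.092: [ 0.57276223 -0.0525674   0.088     ] [ 0.54318057 -0.09489463  0.088     ]
pad crop ray z.087 [ 0.47164414 -0.01568747  0.087     ] model pad x=-.11: [ 0.46814174 -0.01072003]
[0.055 0.055 0.018] [ 0.6351 -0.0596  0.018 ] [ 96. 457.] [251.  65.]
[ 0.055 -0.055  0.018] [ 0.5724 -0.1499  0.018 ] [154. 253.] [421. 184.]
[-0.125 -0.055  0.018] [ 0.4245 -0.0474  0.018 ] [618. 298.] [227. 465.]
[-0.125  0.055  0.018] [0.4872 0.043  0.018 ] [596. 510.] [ 54. 340.]
[0.    0.03  0.077] [ 0.5756 -0.0488  0.077 ] [255. 306.] [244. 158.]
[0.  0.  0.1] [ 0.5585 -0.0734  0.1   ] [268. 200.] [302. 186.]
[-0.11   0.     0.087] [ 0.4681 -0.0107  0.087 ] [579. 258.] [168. 375.]
[[-0.962 -0.     0.271]
 [-0.271  0.002 -0.962]
 [-0.    -1.    -0.002]]
```

arm_command --deltas '[[0, [2.3, 4.2, 0], -4], [0, [4.8, 8.4, 0], -8], [0, [7.3, 12.6, 0], -12], [0, [9.8, 16.8, 0], -16], [0, [12.2, 21, 0], -20], [0, [14.6, 25.2, 0], -25], [0, [17, 29.4, 0], -30], [0, [19.4, 33.7, 0], -35], [0, [21.8, 38, 0], -40], [0, [24.1, 42.3, 0], -44], [0, [26, 46.6, 0], -48], [0, [27.5, 51, 0], -50.4]]'

```text
t: 1.35
tcp_pos: [0.4455, -0.0898, 0.4048]
tcp_rot: [-0.212, -0.675, 0.675, 0.211]
contact_force: [1.4, -0.1, -0.7]
width: 0.032
```

arm_command --deltas '[[0, [1, 4.3, 0], 0], [0, [1.5, 8.5, 0], 0], [0, [1.5, 8.5, 0], 0], [0, [1.5, 8.5, 0], 0]]'

```text
t: 1.75
tcp_pos: [0.4595, -0.0056, 0.4046]
tcp_rot: [-0.209, -0.675, 0.676, 0.21]
contact_force: [0.1, -0.0, 0.5]
width: 0.005
```

Run:
```python
from cell import bot
from h import *
import pickle
s=bot.observe();c=bot.get_calibration("wrist");im=bot.read_camera("wrist")
pickle.dump(c,open("w1.pkl","wb"));cv2.imwrite("pics/w1.png",im[:,:,::-1])
print(s["t"],s["tcp_pos"],s["q"],s["contact_force"],s["width"])
```

```text
1.75 [ 0.45949539 -0.00562037  0.40462639] [-2.56053469e-01  3.06172938e-01  1.83287780e+00 -6.08023771e-04
  1.00277769e+00  1.91684851e+00] [ 0.10809222 -0.01310457  0.52690776] 0.004761045597691012
```

View pics/w1.png

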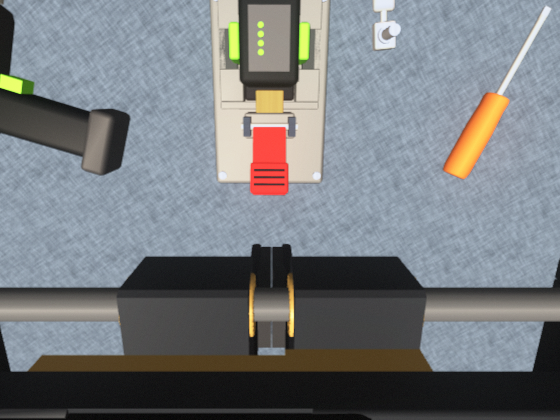

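The wrist view shows the pad centre at (269,178), catches at (235,42) and (304,42), and the slab's lever-end corners at about (219,183) and (322,183). The charger lies nearly square to the tool.

Run:
```python
from h import *
import pickle
c=pickle.load(open("w1.pkl","rb"));I=cv2.imread("pics/w1.png")
h=cv2.cvtColor(I,cv2.COLOR_BGR2HSV)
for nm,lo,hi in(("red",(0,200,120),(6,255,255)),("lime",(35,150,80),(50,255,255))):
    m=cv2.inRange(h,lo,hi);k,l,st,ce=cv2.connectedComponentsWithStats(m)
    for i in range(1,k):
        if st[i,4]>30:
            print(nm,st[i],ce[i].round(1))
            mm=(l==i).astype(np.uint8);r=cv2.minAreaRect(cv2.findContours(mm,0,2)[0][0]);print(r)
cv2.imwrite("pics/w1c.png",cv2.resize(I[0:200,200:340],None,fx=4,fy=4)[:600*1])
for n,p,z in(("pad",(269,178),.087),("cL",(234.5,42),.085),("cR",(303.5,42),.085),("sl",(219,183),.018),("sr",(323,183),.018)):
    print(n,ray(c,p,z).round(4))
```

```text
lime [229  22  11  42 231] [234.4  42.5]
((234.0, 42.5), (41.0, 10.0), 90.0)
lime [298  23  12  41 244] [303.1  42.8]
((303.5, 43.0), (10.574156761169434, 40.339996337890625), 2.385944128036499)
lime [  0  74  34  20 266] [19.7 85. ]
((15.366971015930176, 84.61009979248047), (35.53535461425781, 15.13365650177002), 16.699243545532227)
pad [ 0.4747 -0.0133  0.087 ]
cL [ 0.5752 -0.0509  0.085 ]
cR [ 0.5457 -0.0939  0.085 ]
sl [0.4881 0.0404 0.018 ]
sr [ 0.4275 -0.0478  0.018 ]
```

View pics/w1c.png

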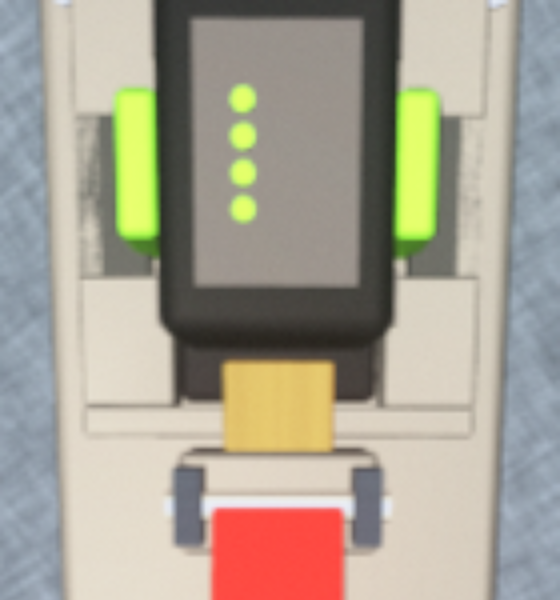

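arm_command --deltas '[[0, [1.2, -0.7, -4], 0], [0, [1.2, -0.7, -8], 0], [0, [1.2, -0.7, -11], 0], [0, [1.2, -0.7, -12.4], 0], [0, [1.2, -0.7, -12.8], 0]]'

```text
t: 2.3
tcp_pos: [0.4712, -0.0153, 0.275]
tcp_rot: [-0.21, -0.675, 0.675, 0.213]
contact_force: [1.0, -0.4, 0.5]
width: 0.004
```

arm_command --deltas '[[0, [0, 0, -0.5], 0], [0, [0, 0, -0.9], 0], [0, [0, 0, -1.3], 0]]'

```text
t: 2.6
tcp_pos: [0.4715, -0.0138, 0.2645]
tcp_rot: [-0.211, -0.675, 0.675, 0.211]
contact_force: [-2.8, 0.4, 7.1]
width: 0.006
```

arm_command --deltas '[[0, [0, 0, -0.4], 0], [0, [0, 0, -0.8], 0], [0, [0, 0, -1.1], 0], [0, [0, 0, -1.3], 0], [0, [0, 0, -1.3], 0]]'

```text
t: 3.1
tcp_pos: [0.4718, -0.0135, 0.2533]
tcp_rot: [-0.211, -0.675, 0.675, 0.21]
contact_force: [-4.8, 0.5, 25.7]
width: 0.008
```

arm_command --deltas '[[0, [0, 0, 2], 0], [0, [0, 0, 6], 0], [8.7, [0.5, -0.4, 10], 0], [8.7, [2, -1.3, 14], 0], [8.7, [4, -2.6, 15], 0], [8.7, [4, -2.6, 15], 0], [8.7, [4, -2.6, 15], 0], [8.7, [4, -2.6, 15], 0]]'

```text
t: 3.9
tcp_pos: [0.5103, -0.0389, 0.3993]
tcp_rot: [0.209, 0.675, -0.675, -0.212]
contact_force: [-0.9, 0.5, -0.6]
width: 0.464
```

Run:
```python
from cell import bot
from h import *
import pickle
s=bot.observe();c=bot.get_calibration("wrist");im=bot.read_camera("wrist")
pickle.dump(c,open("w2.pkl","wb"));cv2.imwrite("pics/w2.png",im[:,:,::-1])
sc=bot.read_camera("scene")[:,:,::-1];cv2.imwrite("pics/s2c.png",cv2.resize(sc[150:235,235:335],None,fx=7,fy=7,interpolation=cv2.INTER_CUBIC))
print(s["t"],s["tcp_pos"],s["contact_force"],s["width"])
h=cv2.cvtColor(im[:,:,::-1].copy(),cv2.COLOR_BGR2HSV)
m=cv2.inRange(h,(35,150,80),(50,255,255));k,l,st,ce=cv2.connectedComponentsWithStats(m)
for i in range(1,k):
    if st[i,4]>30: print(st[i],ce[i].round(1))
```

```text
3.9 [ 0.51031675 -0.03890766  0.39925649] [-0.88318209  0.53414675 -0.62839053] 0.46428871718526527
[231 106  11  34 162] [237.1 122.1]
[298 106  11  34 186] [303.4 123. ]
[  8 139  34  20 286] [ 27.7 147.8]
```

View pics/w2.png

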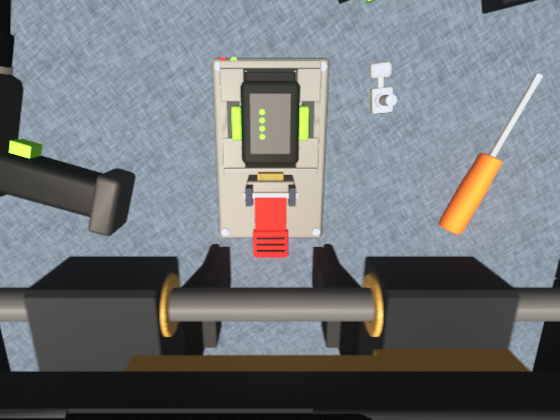

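View pics/s2c.png

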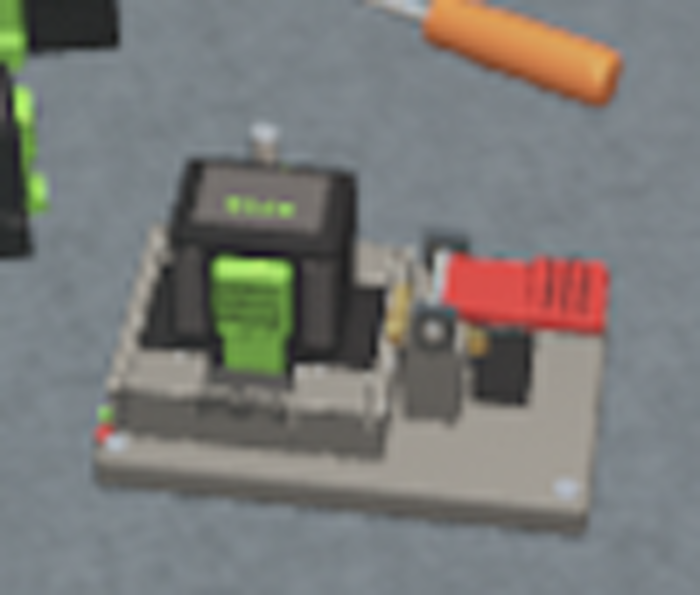

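The lever stays level and the brass bolt is drawn back (wrist at (271,176), scene crop at (398,310)). The catches are at wrist (237,122) and (303,123). Now I compute the grip pose.

Run:
```python
from h import *
from cell import bot
import pickle
from scipy.spatial.transform import Rotation as Ro
c=pickle.load(open("w2.pkl","rb"));I=cv2.imread("pics/w2.png")
cv2.imwrite("pics/w2c.png",cv2.resize(I[50:270,195:345],None,fx=3.6,fy=2.7))
P=[ray(c,p,.018)[:2] for p in((214,60),(329,60),(323,237),(219,237))]
Pw=np.array(P);print(Pw.round(4))
loc=np.array([[55,55],[55,-55],[-125,-55],[-125,55]])/1000.
L=loc-loc.mean(0);W=Pw-Pw.mean(0);U,_,V=np.linalg.svd(L.T@W);R=(U@V).T
t=Pw.mean(0)-R@loc.mean(0);print("slab origin",t,np.degrees(np.arctan2(R[1,0],R[0,0])),(Pw-(loc@R.T+t)).round(4).tolist())
a=ray(c,(236.5,121),.092);b=ray(c,(303.5,121),.092);print("catches",a,b,(a+b)/2,np.linalg.norm(a-b),np.degrees(np.arctan2(a[1]-b[1],a[0]-b[0]))-90)
q=[ray(c,p,.1) for p in((249,93),(292,93),(249,153),(292,153))];print("topface",np.mean(q,0))
s=bot.observe();M=Ro.from_quat(s["tcp_rot"]).as_matrix();print(s["tcp_pos"],"jaw yaw",np.degrees(np.arctan2(M[1,2],M[0,2])),"app",M[:,1], s["width"])
for e in(0.02,-.02): print("tip proj",proj(c,s["tcp_pos"]+M@np.array([0,.182,e])))
```

```text
[[ 0.6335 -0.0597]
 [ 0.5732 -0.1469]
 [ 0.4288 -0.049 ]
 [ 0.4913  0.0415]]
slab origin [ 0.56043031 -0.07347256] -34.752487503115624 [[-0.0035, -0.0], [-0.0011, 0.0031], [0.0024, -0.0016], [0.0023, -0.0014]]
catches [ 0.57674429 -0.05222876  0.092     ] [ 0.54754992 -0.09448387  0.092     ] [ 0.5621471  -0.07335632  0.092     ] 0.05135956886302681 -34.64088479214089
topface [ 0.56066919 -0.07281196  0.1       ]
[ 0.5105395  -0.03892343  0.39932444] jaw yaw -124.63305325908938 app [-0.00380573  0.001214   -0.99999202] 0.5599434252132343
tip proj [313.27427414 268.17465381]
tip proj [230.65338688 268.15003118]
```

View pics/w2c.png

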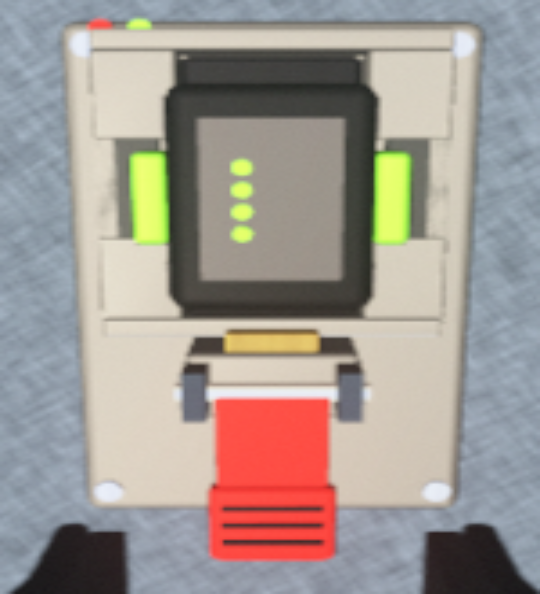

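arm_command --deltas '[[8.7, [2.5, -1.7, 0], 0], [8.7, [5, -3.4, 0], 0], [8.7, [5, -3.4, 0], 0], [8.7, [5, -3.4, 0], 0], [8.7, [5, -3.4, 0], 0]]'

```text
t: 4.5
tcp_pos: [0.5605, -0.0728, 0.3999]
tcp_rot: [0.209, 0.675, -0.675, -0.212]
contact_force: [0.3, -0.1, -0.7]
width: 0.969
```

arm_command --deltas '[[8.7, [0.05, -0.05, -3], 0], [8.7, [0.05, -0.05, -7], 0], [8.7, [0.05, -0.05, -10], 0], [8.7, [0.05, -0.05, -12.5], 0], [8.7, [0.05, -0.05, -14.5], 0], [8.7, [0.05, -0.05, -15.6], 0], [8.7, [0.05, -0.05, -15.95], 0], [8.7, [0.05, -0.05, -15.95], 0], [8.7, [0.05, -0.05, -15.95], 0]]'

```text
t: 5.4
tcp_pos: [0.5624, -0.074, 0.2422]
tcp_rot: [-0.211, -0.675, 0.675, 0.21]
contact_force: [-0.3, -0.1, 0.7]
width: 1.0
```

Run:
```python
from cell import bot
import cv2
s=bot.observe();im=bot.read_camera("wrist");cv2.imwrite("pics/w3.png",im[:,:,::-1])
print(s["t"],s["tcp_pos"],s["contact_force"],s["width"])
```

```text
5.4 [ 0.56244982 -0.07400921  0.24224234] [-0.30830991 -0.05446729  0.7117173 ] 0.9999023955199322
```

View pics/w3.png

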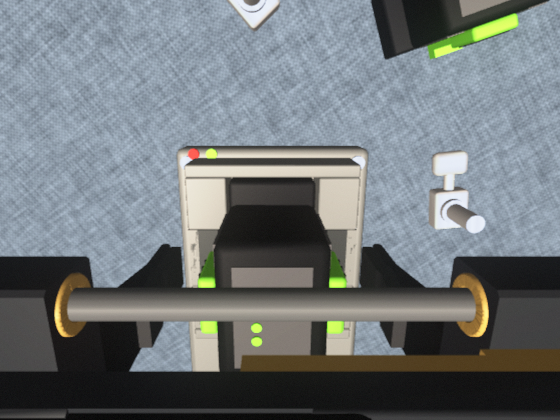

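The fingers straddle the catches: pads at columns 208 and 336, finger faces near 182 and 362, centred on 272. Closing.

arm_command --deltas '[[4, [0, 0, 0], 0], [4, [0, 0, 0], 0], [4, [0, 0, 0], 0], [4, [0, 0, 0], 0], [4, [0, 0, 0], 0], [4, [0, 0, 0], 0], [4, [0, 0, 0], 0], [4, [0, 0, 0], 0]]' --squeeze 32

```text
t: 6.25
tcp_pos: [0.5622, -0.074, 0.242]
tcp_rot: [-0.211, -0.675, 0.675, 0.21]
contact_force: [-1.0, 0.4, 5.5]
width: 0.515
```

arm_command --deltas '[[4, [0, 0, 0], 0], [4, [0, 0, 0], 0]]'

```text
t: 6.45
tcp_pos: [0.5622, -0.0741, 0.242]
tcp_rot: [-0.211, -0.675, 0.675, 0.21]
contact_force: [-0.6, -0.1, 5.5]
width: 0.519
```

Run:
```python
from cell import bot
import cv2,numpy as np
s=bot.observe();im=bot.read_camera("wrist");sc=bot.read_camera("scene")
a=cv2.resize(im[100:400,100:440],None,fx=1.5,fy=1.5);b=cv2.resize(sc[130:235,235:335],None,fx=4.2,fy=4.2857)
a=a[:450,:];b=cv2.resize(b,(285,450))
cv2.imwrite("pics/w4.png",np.hstack([a,b])[:,:,::-1])
print(s["t"],s["tcp_pos"],s["contact_force"],s["width"])
```

```text
6.45 [ 0.56217501 -0.07406659  0.24199367] [-0.56587968 -0.08213517  5.50246577] 0.5190518837750249
```

View pics/w4.png

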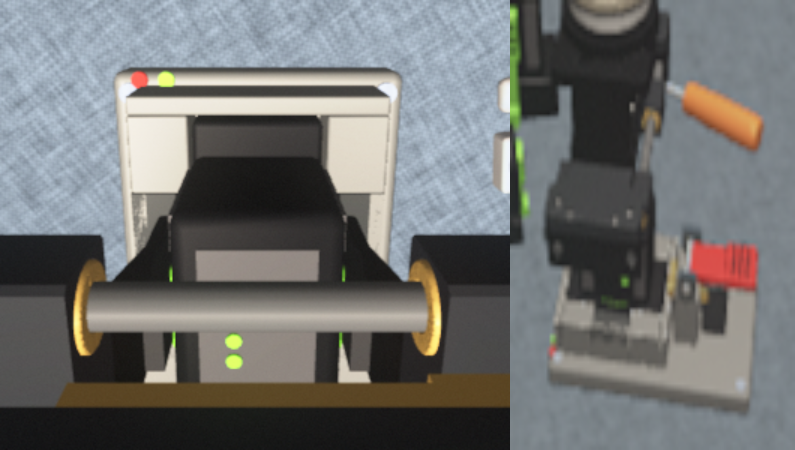

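Both catches are squeezed in (thin lime slivers at composite (171,290) and (343,290)) and the lever is still down. Lifting gently straight up.

arm_command --deltas '[[4, [0, 0, 0.3], 0], [4, [0, 0, 0.8], 0], [4, [0, 0, 1.5], 0], [4, [0, 0, 2], 0]]'

```text
t: 6.95
tcp_pos: [0.5621, -0.074, 0.2615]
tcp_rot: [0.21, 0.675, -0.675, -0.211]
contact_force: [-0.3, -0.0, -4.5]
width: 0.508
```

arm_command --deltas '[[4, [0, 0, 1], 0], [4, [0, 0, 2], 0], [4, [0, 0, 3.5], 0], [4, [0, 0, 5], 0], [4, [0, 0, 6.5], 0], [4, [0, 0, 8], 0], [4, [0, 0, 9], 0], [4, [0, 0, 9.6], 0], [4, [0, 0, 10], 0], [4, [0, 0, 10], 0], [4, [0, 0, 10], 0], [4, [0, 0, 10], 0]]'

```text
t: 8.15
tcp_pos: [0.5619, -0.074, 0.3605]
tcp_rot: [0.21, 0.675, -0.675, -0.211]
contact_force: [0.1, 0.3, -4.0]
width: 0.511
```

Run:
```python
from cell import bot
import cv2,numpy as np
s=bot.observe();im=bot.read_camera("wrist");sc=bot.read_camera("scene")
b=cv2.resize(sc[80:235,215:335],None,fx=3,fy=2.71);b=b[:420,:]
b=cv2.resize(b,(240,420))
cv2.imwrite("pics/w5.png",np.hstack([im,b])[:,:,::-1])
print(s["t"],s["tcp_pos"],s["contact_force"],s["width"],np.abs(s["qd"]).max())
```

```text
8.15 [ 0.56192002 -0.07396195  0.36054162] [ 0.06295569  0.31810008 -4.03025392] 0.511225102743308 0.0015719350969271718
```

View pics/w5.png

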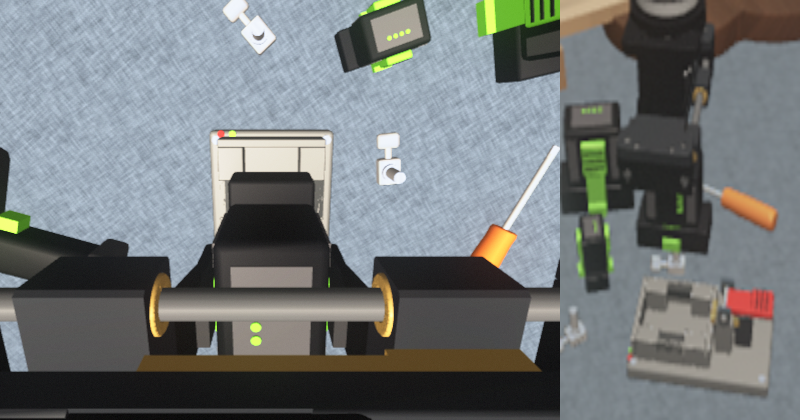

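The battery hangs upright in the fingers about 12 cm above its seat (TCP raised 118 mm). The well is empty at composite (680,310), and the lever is still down at (748,303). Handing in.

```bash
python3 -c "
from cell import bot
bot.sign_off()
s=bot.observe();print(s['t'],s['tcp_pos'],s['contact_force'],s['width'])"
```

```text
the job is handed in; nothing more can be done
the job is handed in; nothing more can be done
```

I pressed the lever to its stop (about 26 N, tool at the expected height). The wrist and scene pictures then showed it staying down with the bolt drawn back. I pinched both catches with a 32 N grip and lifted the battery straight up by about 118 mm.

The last checks, at 8.15 s just before handing in:
- **Battery:** it was upright and still in the fingers, with a steady load of about 4 N. The picture showed it clear of the empty well.
- **Lever and other things:** the lever was still down. The screwdriver and tuners looked undisturbed, and the arm never came near the drill.

**What disagreed:** the gripper opening read about 44–45 mm, where 48 mm was expected with both catches fully in. I did not explain this. The pictures showed both catches pressed in, and the battery came free. My slab-corner fits were also 2–5 mm off, and the grasp itself was centred by the wrist view.

Handing in gave no verdict, and the robot could not be read afterwards.

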